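Refit the plunger of a feeding syringe

TASK

Put the washed feeding syringe back together: take the large plunger out of the drying rack by the front half of its stem, start its rubber seal squarely into the open end of the barrel and push it partway in. Let go, take it again by the thumb disc at its rear end and push it gently, without forcing it, until it is fully home against the end of the barrel, then let go. Leave the small plunger and the other things on the shelf where they are.

Things in the scene. Friction and masses are not known exactly. Their poses are not given: they have to be found in the camera images.
- plunger: Large white plunger, 155 mm long, 45 g, lying level in a slot of the drying rack, axis 45 mm above the shelf. Origin on the axis 71 mm behind the tip; x along the axis towards the seal. From the tip: black rubber seal 32 mm across, 18 mm long; stem of two crossed ribs at 45 degrees (23 mm wide and high as it lies, 30 mm across a rib) to 150 mm; round thumb disc 38 mm across, 5 mm thick.
- seal_tip (a point): Centre of the flat front face of the large plunger's seal, on its axis; its x points forward along the axis. The seal is a light press fit in the bore: it drags with about 7 to 14 N all the way, more if it is pushed askew or with a side load, and the plunger stays where it is left.
- thumb_disc (a point): Centre of the large plunger's thumb disc, on the axis, 152.5 mm behind the tip. The disc can be gripped across its rim. Once in the barrel there is 1 mm of play round the stem, so this end droops a few mm when let go.
- small_plunger: The smaller plunger of another syringe, in the other slot: 121 mm long, seal 21 mm across, disc 28 mm across, axis 41 mm above the shelf. Origin on its axis 64 mm behind its tip, x towards its seal. To be left alone. Which slot holds which plunger varies.
- rack: Grey drying rack screwed to the shelf: base 120 x 136 x 6 mm, two upright slotted plates 6 mm thick and 46 mm high at x = -44 and +44 mm. Two slots at y = -40 and +40 mm, 27 mm wide, floors 34 mm up, open at the top, hold the plungers along x, seals towards +x. Origin: centre of its underside.
- stand: Grey stand (base 150 x 80 x 8 mm, two posts with clips) screwed to the shelf, holding the clear syringe barrel level, axis 85 mm above the shelf. Origin: centre of its underside, under the axis; x is the way the plunger goes in. Bore 32 mm across, 130 mm deep, wall about 3 mm; two flat finger wings at the mouth reach 31.5 mm either side of the axis.
- mouth (a point): Centre of the barrel's open end, on the bore axis, at x = -70 mm, 85 mm above the stand's origin; its x points into the bore.
- nozzle: End of the barrel, fixed to the stand: the flat, hard end wall of the bore and the spout beyond it. Origin: centre of the wall's inner face, on the axis, 130 mm inside the mouth; x points on into the spout, as for mouth. The seal's front face touches it when home, and the front of the thumb disc is then 20 mm outside the mouth.
- dish: Green ceramic dish, 90 mm across, 28 mm high. Origin: centre of its underside. A bystander.
- hemostat: Stainless hemostat clamp lying flat, 146 mm long, 5 mm high. Origin: near its middle. A bystander.
- cork_tube: Cork tube hide lying on its side, 140 mm long, 80 mm across. Origin: under its middle. A bystander.
- calcium_jar: White jar, 56 mm across, 75 mm high. Origin: centre of its underside. A bystander.
- vitamin_bottle: Amber bottle, 40 mm across, 85 mm high. Origin: centre of its underside. A bystander.
Things that resemble listed ones, but are neither listed nor needed, are in the scene too. What is shaped like the plunger but green or purple is not meant.

How it is judged (in metres and radians):
On the way, in this order (a step that is already met when the one before it is completed fails the run):
1. the large plunger, held by the front half of its stem, has its seal inside the barrel, 20 to 100 mm deep (x of seal_tip in the frame of mouth between 0.02 and 0.1 m and y of seal_tip in the frame of mouth between -0.004 and 0.004 m and z of seal_tip in the frame of mouth between -0.004 and 0.004 m and distance between the grasp point and seal_tip below 0.095 m and contact force between the fingers and plunger above 1 N), for 0.1 s.
2. the fingers have let go of it partway in, 20 to 110 mm deep (x of seal_tip in the frame of mouth between 0.02 and 0.11 m and y of seal_tip in the frame of mouth between -0.004 and 0.004 m and z of seal_tip in the frame of mouth between -0.004 and 0.004 m and contact force between the fingers and plunger below 0.05 N), for 0.2 s.
3. the fingers have it again at its rear end (tool point within 50 mm of the thumb disc), still at least 15 mm short of home (x of seal_tip in the frame of mouth between 0.02 and 0.115 m and y of seal_tip in the frame of mouth between -0.004 and 0.004 m and z of seal_tip in the frame of mouth between -0.004 and 0.004 m and distance between the grasp point and thumb_disc below 0.05 m and contact force between the fingers and plunger above 1 N), for 0.1 s.
At the end, for the whole second after the job is handed in: the large plunger is in the barrel with its seal within 1.5 mm of the end of the bore, let go and at rest (x of seal_tip in the frame of nozzle above -0.0015 m and y of seal_tip in the frame of mouth between -0.004 and 0.004 m and z of seal_tip in the frame of mouth between -0.004 and 0.004 m and contact force between the fingers and plunger below 0.05 N and linear speed of plunger below 0.01 m/s); the robot touches nothing.
It fails at once if the plunger is rammed home: its seal presses on the end wall of the barrel with over 35 N (contact force between plunger and nozzle above 35 N).
It fails at once if the plunger is forced: all its presses on the barrel and stand add up to over 65 N (the seal's own squeeze is 12 to 20 N of it) (contact force between plunger and stand above 65 N).
It fails at once if the small plunger, the dish, the hemostat, the cork tube, the jar or the bottle is moved by more than 15 mm (distance of any of small_plunger, dish, hemostat, cork_tube, calcium_jar, vitamin_bottle from where it was at the start of the episode above 0.015 m).
It also fails if it takes over 70 s, if anything falls off the work surface, if the arm or the gripper's body presses on something with over 40 N, if the wrist force passes 120 N, or if a joint passes its speed limit or range.

ROBOT

A 7-joint arm with a two-finger parallel gripper is mounted at the origin on the work surface. World frame = base frame: x ahead of the robot, y to its left, z up, the work surface at z = 0. Lengths are in m, angles in degrees, forces in N, time in s.
With the tool pointing down it reaches from about 0.4 to 0.875 m from the base axis. Payload 6.5 kg.
Tool frame: the origin (TCP) lies between the finger pads, 19 mm behind the fingertips; this is the grasp point; z points along the fingers, y is the line along which they close (so a half turn about z gives the same grasp; the last joint's range is limited). The gripper opens to 88 mm and grips with 3 to 60 N. Pads are 18 mm wide; open, the fingers measure 123 mm over their backs; the gripper's body (75 mm by 187 mm) begins 45 mm behind the grasp point.
Start: joints at [-69.798, 30.733, -0.252, 88.115, 0.149, 61.152, -4.079], TCP at [0.264, 0.594, 0.257] pointing down, gripper open.
Joint ranges: [-154.64, 154.64], [-21.42, 123.67], [-72.66, 72.17], [13.99, 137.28], [-74.86, 254.86], [10.95, 109.41], [-158.01, 158.01]. Speed limits (degrees/s): [136.94, 136.94, 180, 180, 180, 180, 180].

INTERFACE

Orientations are given as [roll, pitch, yaw] about the fixed x, y, z axes, in that order (R = Rz(yaw) Ry(pitch) Rx(roll)).
In Python, from rig import ctrl, vision gives the robot as it stands.
- The arm moves only by the tool play_rows, never from a script. Its arguments are lists of equal length, an entry for each row: "claw": the closure, from -1 (fully open) to 1 (shut); "delta_pos": the shift along the tool's x, y, z in units of 25 mm (1.0 is 25 mm), a list of three; "yaw": the turn about the tool's z in units of 6 degrees (1.0 is 6 degrees). In form: {"claw": [claw, ...], "delta_pos": [[x, y, z], ...], "yaw": [yaw, ...]}. A call has 1 to 20 rows; each row shifts and turns the commanded pose from where the row before left it, along the tool's axes as they then stand; what a row does not reach is not made up. A row lasts 1/12 s, in which the tool goes at most 41.7 mm and 7.16 degrees, less where a joint would pass 70% of its speed; a pose out of reach is approached as far as the arm can. A call is refused whole if a number of a shift passes 1 or a number of a turn 1, either way. A call with a gripper value outside its range is refused whole. The fingers move at their own pace and stop on an object; "squeeze" is the grip in N (left out, the last holds). Time passes only in rows, so rows that do not move let the fingers close. It gives the time, the measured TCP pose, the force, the opening and the grip force at its end, in the units of the state.
- ctrl.read_state(): the state, without advancing time (a new reading comes with each control period).
- vision.grab_frame(name): name is "side" or "top"; returns the picture (384x512x3 uint8, red, green, blue); there is no depth.
- vision.calibration(name): a dict with "fovy" (degrees; the focal length in pixels is half the picture's height over the tangent of half this angle, whatever the lens; pixels are square), "cx", "cy" (the principal point, pixels), "dist_coeffs" ([k1, k2, p1, p2, k3] as OpenCV has them; the pictures are not rectified), "origin" and "rotation" of the camera in the world. Camera axes: x right, y down, z forward; pixel columns grow to the right and rows downward; lengths in m; the calibration is good to about 2 mm. A picture is of the moment at which its call begins. calibration takes no time and is no camera call.
- ctrl.finish_job(): hands the job in; it is judged then, once.
The state is a dict: "t": time; "joint_pos": joint angles; "dq": joint speeds; "tau": joint torques, N m; "tcp_pos": TCP position; "orientation": TCP orientation; "contact_force": force on the tool from outside, world axes, zero at the start; "moment": the same for the moment, N m; "opening": finger opening in m; "grip_force": force on a finger pad.
Only numpy, scipy, OpenCV 4.12 (cv2) and the standard library are available. Lean on these libraries where they do the work, as an engineer would, in place of code of your own. Each camera call takes 0.05 s, during which the arm holds its last target. There are 200 camera calls.

## Working session

There is one attempt and no reset: what is moved stays moved. The work goes in short steps, Python scripts to look and compute and a tool call to move; the robot and the scene stay as the last step left them, time stands still between calls to the robot, and variables do not carry over. Pictures are saved under pics/ and viewed, at most 10 in all, crops included, and the job is handed in when it is done.

Besides the shell and the picture viewer there is one more tool, called after "Call:" as name([rows], argument=value, ...), one row to a line, values as JSON. play_rows: Moves the arm, as the interface text tells. Its arguments: {"type":"object","properties":{"claw":{"type":"array"},"delta_pos":{"type":"array"},"yaw":{"type":"array"},"squeeze":{"type":"number"}},"required":["claw","delta_pos","yaw"]}

```bash
mkdir -p pics; cat > h.py <<'E'
import numpy as np, cv2
from rig import ctrl, vision
def cam(n):
    c=vision.calibration(n); f=192/np.tan(np.radians(c['fovy'])/2)
    K=np.array([[f,0,c['cx']],[0,f,c['cy']],[0,0,1.]])
    return K,np.array(c['dist_coeffs'],float),np.array(c['origin'],float),np.array(c['rotation'],float).reshape(3,3)
def ray(n,px):
    K,d,o,R=cam(n); u=cv2.undistortPoints(np.array(px,float).reshape(-1,1,2),K,d).reshape(-1,2)
    v=np.c_[u,np.ones(len(u))]@R.T
    return o,v/np.linalg.norm(v,axis=1)[:,None]
def onz(n,px,z):
    o,v=ray(n,px); return o+v*((z-o[2])/v[:,2])[:,None]
def tri(pt,ps):
    o1,a=ray('top',[pt]);o2,b=ray('side',[ps]);a=a[0];b=b[0]
    s=np.linalg.lstsq(np.c_[a,-b],o2-o1,rcond=None)[0]
    p,q=o1+s[0]*a,o2+s[1]*b
    return (p+q)/2,np.linalg.norm(p-q)
def proj(n,P):
    K,d,o,R=cam(n); P=np.atleast_2d(P)
    return cv2.projectPoints((P-o)@R,np.zeros(3),np.zeros(3),K,d)[0].reshape(-1,2)
def snap(n,f):
    i=vision.grab_frame(n); cv2.imwrite('pics/'+f,i[:,:,::-1]); return i
E
python3 - <<'E'
from h import *
for n in('top','side'):
    snap(n,n+'0.png'); c=cam(n); print(n,c[0][0,0],c[1],c[2],c[3])
print(ctrl.read_state())
E
```

```text
Traceback (most recent call last):
  File "h.py", line 6, in cam
    return K,np.array(c['dist_coeffs'],float),np.array(c['origin'],float),np.array(c['rotation'],float).reshape(3,3)
                                                                          ~~~~~~~~~~~~~~~~~~~~~~~~~~~~~~~~~~~~~^^^^^
ValueError: cannot reshape array of size 3 into shape (3,3)
```

View pics/top0.png

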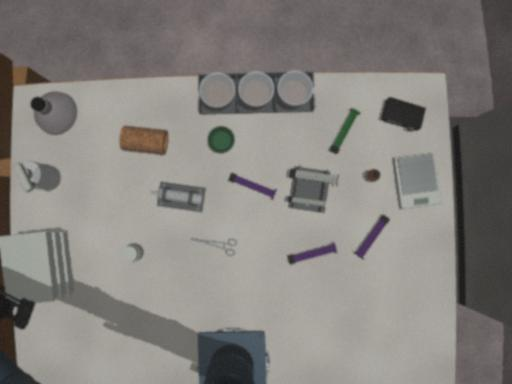

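The top view shows the rack at about (310,190) and the stand with the barrel at (180,196). The look-alikes are purple at (252,186), (312,253) and (372,237), and green at (345,130).

```bash
sed -i "s/np.array(c\['rotation'\],float).reshape(3,3)/Rot.from_euler('xyz',c['rotation'],degrees=True).as_matrix()/; 1a from scipy.spatial.transform import Rotation as Rot" h.py
python3 - <<'E'
from h import *
for n in('top','side'):
    i=snap(n,n+'0.png'); c=cam(n); print(n,c[0][0,0],c[1],c[2],c[3].round(3).tolist(),vision.calibration(n)['rotation'])
    if n=='top': 
        cv2.imwrite('pics/topc.png',cv2.resize(i[150:230,140:350,::-1],None,fx=3.8,fy=3.8,interpolation=cv2.INTER_CUBIC))
s=ctrl.read_state();print(s); print(proj('top',s['tcp_pos']),proj('side',s['tcp_pos']))
print(onz('top',[(180,196),(310,190),(335,178),(290,172)],0.045))
E
```

```text
top 448.413907036763 [-0.16350744  0.          0.          0.          0.        ] [ 0.48472197 -0.10096253  1.4435778 ] [[-0.025, -0.998, 0.056], [-1.0, 0.025, -0.005], [0.004, -0.056, -0.998]] [-176.78103061   -0.21123261  -91.42919532]
side 435.9022417045569 [-0.00181028  0.          0.          0.          0.        ] [-0.04204849 -0.92916336  0.97962581] [[0.818, -0.373, 0.438], [-0.575, -0.537, 0.617], [0.004, -0.757, -0.654]] [-130.82490179   -0.25052441  -35.1255633 ]
{'t': 0.15, 'joint_pos': array([-69.79736732,  30.76736026,  -0.25345658,  88.15626827,
         0.14881488,  61.15171055,  -4.07934236]), 'dq': array([ 0.02124962, -0.09485016, -0.10529676, -0.25452552,  0.00885928,
        0.05142618,  0.00800941]), 'tau': array([ 1.92032850e-03, -5.71322894e+01,  9.92209911e-01, -2.51828116e+01,
       -5.60788647e-02,  1.51456887e-02,  6.99730458e-05]), 'tcp_pos': array([0.26416763, 0.5934199 , 0.25675205]), 'orientation': array([-1.79925221e+02,  5.93123061e-03,  1.56007784e+02]), 'contact_force': array([-0.41542603,  0.430835  , -0.15292465]), 'moment': array([ 0.02022657,  0.05164093, -0.02330581]), 'grip_force': 0.0, 'opening': 0.08783211944796956}
[[ 12.98035365 296.89688657]] [[82.40050863 93.5658135 ]]
[[ 0.54532146  0.14516814  0.045     ]
 [ 0.55409109 -0.26257513  0.045     ]
 [ 0.58988795 -0.34278138  0.045     ]
 [ 0.61211473 -0.20148202  0.045     ]]
```

View pics/topc.png

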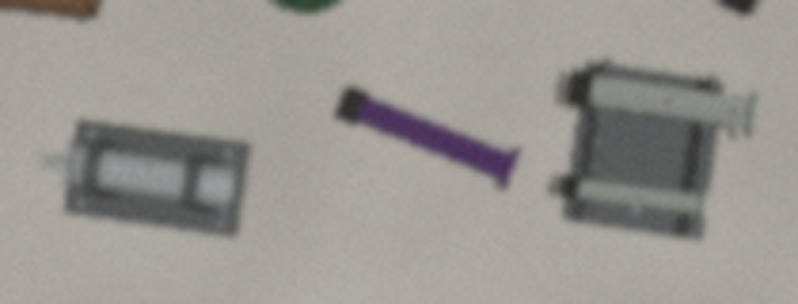

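View pics/side0.png

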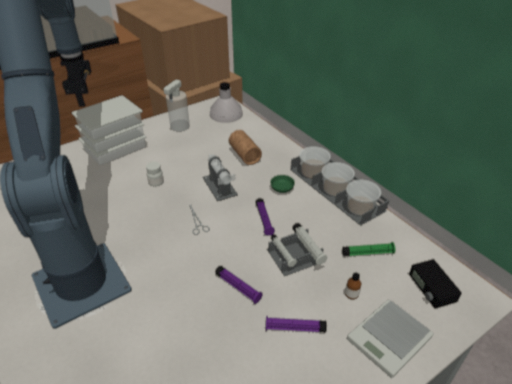

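Candidates (top pixels):
- White in the rack: the fat one, seal (288,173) to disc (336,180), and the thin one, seal (287,199) to (325,203).
- Purple: (252,186), (312,253), (372,237).
- Green: (345,130).

I choose the fat white one: it has the wider seal and the big disc, and it is in the upper (far, +x) slot. The crop confirms it. The seals and the barrel spout both point to +y, and the mouth is at the stand's right end.

```bash
cat >> h.py <<'E'
def avg(n,k=6): return np.mean([vision.grab_frame(n).astype(float) for _ in range(k)],0)
def ctr(mask,off,up):
    cs=cv2.findContours(mask.astype(np.uint8),cv2.RETR_EXTERNAL,cv2.CHAIN_APPROX_NONE)[0]
    c=max(cs,key=cv2.contourArea).reshape(-1,2); return (c+0.5)/up-0.5+np.array(off)
def up(i,x0,x1,y0,y1,s):  # upsample crop, pixel-centre aligned
    return cv2.resize(i[y0:y1,x0:x1].astype(np.float32),None,fx=s,fy=s,interpolation=cv2.INTER_CUBIC)
E
python3 - <<'E'
from h import *
i=avg('top'); np.save('t0.npy',i); np.save('s0.npy',avg('side'))
def rect(x0,x1,y0,y1,thr,z,name):
    u=up(i,x0,x1,y0,y1,6); g=u.mean(2); m=g<thr
    c=ctr(m,(x0,y0),6); P=onz('top',c,z)[:,:2]
    r=cv2.minAreaRect((P*1000).astype(np.float32)); print(name,r); print(cv2.boxPoints(r).round(1).tolist())
    return u,m
bg=i[160:170,200:225].mean((0,1)); print('bg',bg)
a,ma=rect(150,212,176,217,125,.008,'stand')
b,mb=rect(283,334,162,216,115,.006,'rack')
g=i.mean(2).round().astype(int)
print(g[196,150:210]); print(g[176:218,178]);print(g[176:218,195])
print(g[170:186,312]); print(g[165:190,334:342].T); print(g[173,280:300])
v=np.hstack([cv2.resize(x.clip(0,255).astype(np.uint8),(390,380)) for x in(a,b)])
v2=np.hstack([cv2.resize((x*255).astype(np.uint8),(390,200)) for x in(ma,mb)])
cv2.imwrite('pics/m.png',np.vstack([v[:,:,::-1],cv2.cvtColor(v2,cv2.COLOR_GRAY2BGR)]))
E
```

```text
bg [163.65133333 160.51066667 154.09066667]
stand ((545.5782470703125, 149.38064575195312), (151.2055206298828, 80.52433013916016), 80.7212142944336)
[[493.70001220703125, 81.30000305175781], [573.0999755859375, 68.30000305175781], [597.5, 217.5], [518.0, 230.5]]
rack ((561.60009765625, -255.70101928710938), (138.75686645507812, 137.7157440185547), 79.87674713134766)
[[481.6000061035156, -311.8999938964844], [617.2000122070312, -336.1000061035156], [641.5999755859375, -199.5], [506.0, -175.3000030517578]]
[166 165 165 165 165 162 153 138 124 122 123 111  91  83  85 102 125 139
 143 144 144 145 148 150 146 145 149 151 148 148 150 147 147 151 148 144
 142 135 116  95  84  93 113 134 143 144 144 143 144 143 135 120 102 101
 122 143 156 158 158 157]
[162 163 164 164 163 164 160 141 112  90  87  88  86  86  98 114 128 136
 143 146 148 147 143 134 118 102  91  90  89  87  88  96 115 144 160 167
 167 167 168 168 166 167]
[161 162 161 161 161 162 161 160 158 145 121  97  90  87  82  76  78  97
 118 134 144 152 153 153 149 140 127 109  88  81  86  89  92  93 102 126
 151 162 164 165 165 163]

[... 289 characters left out ...]
 162 162 161 162 162 158 152 142 134 130 123 119 121 124 122
  117 120 129 144 156 159 160]
 [162 163 162 162 162 162 163 160 156 145 131 124 125 122 122 125 127 127
  126 126 135 145 156 160 160]
 [160 161 161 160 160 161 162 160 155 141 130 128 131 137 139 142 144 145
  143 144 148 154 157 159 159]
 [160 160 160 160 159 159 161 160 157 150 143 144 149 153 155 155 153 154
  153 155 156 158 159 158 159]
 [160 159 161 159 160 160 160 160 159 156 155 156 158 158 157 158 157 158
  158 157 159 159 158 160 159]
 [158 159 159 160 159 161 160 160 160 159 160 160 159 158 158 158 158 158
  160 158 158 159 159 159 159]]
[163 163 163 162 159 152 130 115 101  81  60  48  48  48  58  92 126 137
 137 137]
```

View pics/m.png

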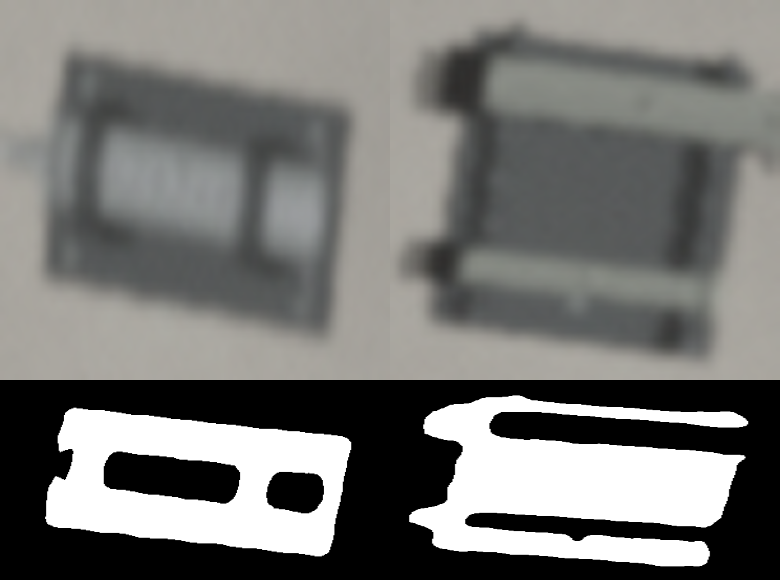

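Stand fit: 151×80.5 mm (given 150×80), centre (545.6, 149.4) mm, axis yaw 80.7°, mouth end to the right. Next I measure the plunger line, seal and disc.

```bash
cat >> h.py <<'E'
def white_axis(i,c0,c1,r0,r1,z,half):
    """stem centre line in top view: per column the two steepest edges of brightness"""
    g=cv2.GaussianBlur(up(i.mean(2),c0,c1,r0,r1,8),(0,0),4); d=np.gradient(g,axis=0)
    E=[]
    for k in range(4,g.shape[1],8):
        E.append([(d[:,k].argmax()+.5)/8-.5+r0,(d[:,k].argmin()+.5)/8-.5+r0,c0+(k+.5)/8-.5])
    E=np.array(E); A=onz('top',E[:,[2,0]],z);B=onz('top',E[:,[2,1]],z)
    return E,A,B
E
python3 - <<'E'
from h import *
i=np.load('t0.npy')
E,A,B=white_axis(i,298,328,164,189,.0556,11)
C=(A+B)/2; w=np.linalg.norm(A-B,axis=1); print((w*1000).round(1))
def line(P):
    p=cv2.fitLine(P[:,:2].astype(np.float32),cv2.DIST_HUBER,0,.001,.001).ravel(); d=p[:2]*np.sign(p[1]); return p[2:],d,np.degrees(np.arctan2(d[1],d[0]))
for Q in(A,B,C): print(line(Q))
p,d,a=line(C)
# brightness profile along the axis line, at z=.045
s=np.arange(-.12,.12,.001)
P=np.c_[p+s[:,None]*d,np.full(len(s),.05)]
px=proj('top',P).astype(np.float32)
v=cv2.remap(i.mean(2).astype(np.float32),px[:,:1],px[:,1:],cv2.INTER_CUBIC).ravel()
print(p);print([(int(round(x*1000)),int(y)) for x,y in zip(s,v)][::2])
# small plunger / rack axis
E,A,B=white_axis(i,296,316,190,212,.0487,8); print(line((A+B)/2),(np.linalg.norm(A-B,axis=1)*1e3).round(1))
# rack base long edges, barrel axis cross-check
E,A,B=white_axis(i,166,186,186,206,.085,19); print(line((A+B)/2),(np.linalg.norm(A-B,axis=1)*1e3).round(1))
s=np.load('s0.npy'); cv2.imwrite('pics/sc.png',np.hstack([cv2.resize(s[a:a+75,b:b+75,::-1].clip(0,255).astype(np.uint8),(390,390),interpolation=cv2.INTER_CUBIC) for a,b in((205,258),(140,185))]))
E
```

```text
[12.1 15.3 14.9 12.1 11.3 10.6  9.8 10.2 10.6 10.6 10.6 10.2  9.8  9.8
 10.6 11.  11.  10.6 10.2  9.8 10.2 10.6 10.6 10.6 10.6 10.2 10.2 10.6
 12.1 13.3]
(array([ 0.60985786, -0.27118853], dtype=float32), array([0.16778348, 0.98582387], dtype=float32), np.float32(80.34103))
(array([ 0.6201332, -0.2730857], dtype=float32), array([0.1741955, 0.9847111], dtype=float32), np.float32(79.96815))
(array([ 0.6165028, -0.2641976], dtype=float32), array([0.17345016, 0.98484266], dtype=float32), np.float32(80.01151))
[ 0.6165028 -0.2641976]
[(-120, 157), (-118, 157), (-116, 157), (-114, 157), (-112, 157), (-110, 158), (-108, 159), (-106, 159), (-104, 159), (-102, 160), (-100, 160), (-98, 158), (-96, 157), (-94, 151), (-92, 145), (-90, 138), (-88, 137), (-86, 142), (-84, 148), (-82, 153), (-80, 156), (-78, 156), (-76, 156), (-74, 156), (-72, 156), (-70, 158), (-68, 155), (-66, 146), (-64, 135), (-62, 119), (-60, 105), (-58, 96), (-56, 88), (-54, 84), (-52, 77), (-50, 71), (-48, 68), (-46, 67), (-44, 71), (-42, 75), (-40, 82), (-38, 88), (-36, 93), (-34, 94), (-32, 93), (-30, 92), (-28, 93), (-26,
[... 515 characters left out ...]
163), (76, 163), (78, 163), (80, 163), (82, 163), (84, 164), (86, 164), (88, 163), (90, 163), (92, 163), (94, 162), (96, 162), (98, 162), (100, 161), (102, 161), (104, 162), (106, 162), (108, 162), (110, 162), (112, 162), (114, 161), (116, 160), (118, 160)]
(array([ 0.5026682 , -0.24859375], dtype=float32), array([0.13948911, 0.9902236 ], dtype=float32), np.float32(81.98171)) [21.  21.  21.  20.2 20.2 20.2 21.  21.4 20.6 21.  13.2 12.8 20.6 21.
 21.4 20.3 19.5 19.1 18.7 19.1]
(array([0.5460401, 0.1502509], dtype=float32), array([0.16288923, 0.9866444 ], dtype=float32), np.float32(80.62536)) [27.9 29.4 29.8 30.2 29.4 28.2 27.5 27.8 28.2 27.8 27.5 28.2 29.  29.7
 29.  28.2 28.2 28.2 28.2 28.2]
```

View pics/sc.png

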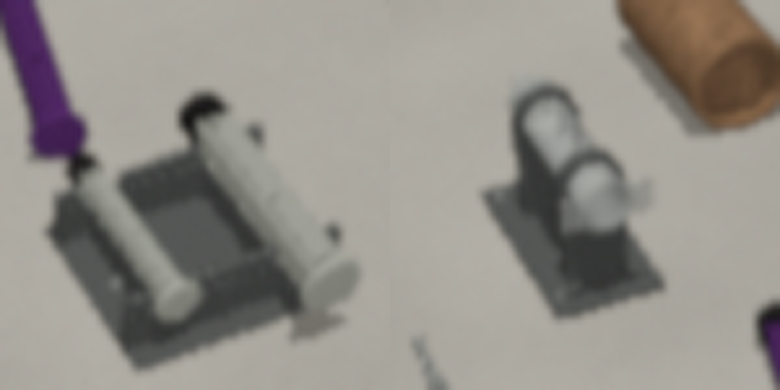

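```bash
python3 - <<'E'
from h import *
i=np.load('t0.npy')
E=[]
g=cv2.GaussianBlur(up(i.mean(2),290,345,155,200,8),(0,0),3); d=np.gradient(g,axis=0)
for c in range(297,330):
    mid=175.6+(c-312)*.14; k=int((c-290+.5)*8); r=int((mid-155+.5)*8)
    E.append((c,(d[r-44:r,k].argmax()+r-44+.5)/8-.5+155,(d[r:r+44,k].argmin()+r+.5)/8-.5+155))
E=np.array(E); A=onz('top',E[:,[0,1]],.0556);B=onz('top',E[:,[0,2]],.0556)
print((np.linalg.norm(A-B,axis=1)*1e3).round(1))
def line(P):
    p=cv2.fitLine(P[:,:2].astype(np.float32),cv2.DIST_HUBER,0,.001,.001).ravel(); d=p[:2]*np.sign(p[1]); return p[2:],d,np.degrees(np.arctan2(d[1],d[0]))
for Q in(A,B,(A+B)/2): p,d,a=line(Q);print(p,a)
s=np.arange(-.13,.13,.001)
for z in(.061,.03):
  px=proj('top',np.c_[p+s[:,None]*d,np.full(len(s),z)]).astype(np.float32)
  v=cv2.remap(i.mean(2).astype(np.float32),px[:,:1],px[:,1:],cv2.INTER_CUBIC).ravel()
  print([(int(round(x*1000)),int(y)) for x,y in zip(s,v) if abs(x)>.03][::2])
E
```

```text
[24.6 24.2 24.2 23.8 23.8 25.  25.  24.2 23.4 24.2 24.6 25.  25.  23.8
 23.4 22.7 23.4 23.8 23.4 23.8 24.2 23.1 23.1 24.2 24.2 24.2 25.4 26.2
 23.8 25.  23.8 22.7 21.9]
[ 0.6080389  -0.28158835] 80.30074
[ 0.5831744 -0.2870366] 80.71461
[ 0.5961692  -0.28119692] 80.5418
[(-130, 157), (-128, 158), (-126, 158), (-124, 157), (-122, 157), (-120, 158), (-118, 157), (-116, 157), (-114, 158), (-112, 157), (-110, 157), (-108, 158), (-106, 158), (-104, 157), (-102, 157), (-100, 156), (-98, 156), (-96, 157), (-94, 157), (-92, 157), (-90, 158), (-88, 158), (-86, 158), (-84, 157), (-82, 157), (-80, 157), (-78, 158), (-76, 158), (-74, 157), (-72, 154), (-70, 146), (-68, 132), (-66, 122), (-64, 117), (-62, 120), (-60, 127), (-58, 133), (-56, 133), (-54, 128), (-52, 125), (-50, 127), (-48, 131), (-46, 134), (-44, 135), (-42, 136), (-40, 136), (-38, 136), (-36, 136), (-34, 135), (-32, 136), (30, 135), (32, 136), (34, 136), (36, 136), (38, 135), (40, 135), (42, 134), (44, 134), (46, 134), (48, 133), (50, 134), (52, 134), (54, 135), (56, 136), (58, 137), (60, 137), (62, 134), (64, 119), (66, 98), (68,
[... 811 characters left out ...]
5), (-54, 128), (-52, 132), (-50, 133), (-48, 134), (-46, 134), (-44, 134), (-42, 134), (-40, 134), (-38, 134), (-36, 134), (-34, 134), (-32, 134), (30, 133), (32, 133), (34, 133), (36, 133), (38, 133), (40, 132), (42, 132), (44, 132), (46, 132), (48, 132), (50, 133), (52, 134), (54, 134), (56, 135), (58, 134), (60, 131), (62, 115), (64, 92), (66, 70), (68, 53), (70, 48), (72, 46), (74, 46), (76, 45), (78, 49), (80, 60), (82, 72), (84, 87), (86, 99), (88, 108), (90, 118), (92, 126), (94, 140), (96, 153), (98, 158), (100, 161), (102, 162), (104, 163), (106, 164), (108, 164), (110, 164), (112, 163), (114, 162), (116, 161), (118, 161), (120, 161), (122, 161), (124, 161), (126, 161), (128, 161)]
```

Plunger: stem width ~24 (given 23), length 154.5 (given 155), yaw 80.5°. Tip is about 84.5 mm ahead of (0.596,-0.281). I grasp 72 mm behind the tip, at (0.598,-0.269,0.045), midway between the plates. First I turn the tool.

Call:
play_rows([
  [0,0,0],
  [0,0,0],
  [0,0,0],
  [0,0,0],
  [0,0,0],
  [0,0,0],
  [0,0,0],
  [0,0,0],
  [0,0,0],
  [0,0,0],
  [0,0,0],
  [0,0,0],
  [0,0,0],
], claw=[-0.2,-0.2,-0.2,-0.2,-0.2,-0.2,-0.2,-0.2,-0.2,-0.2,-0.2,-0.2,-0.2], yaw=[0.968,0.968,0.968,0.968,0.968,0.968,0.968,0.968,0.968,0.968,0.968,0.968,0.968], squeeze=25)

```text
t: 1.83
tcp_pos: [0.2642, 0.5939, 0.2575]
orientation: [-180.0, -0.0, 80.2]
contact_force: [0.6, -0.1, 0.1]
opening: 0.0528
grip_force: 0.0
```

Call:
play_rows([
  [-0.8,0.47,0],
  [-0.8,0.47,0],
  [-0.8,0.47,0],
  [-0.8,0.47,0],
  [-0.8,0.47,0],
  [-0.8,0.47,0],
  [-0.8,0.47,0],
  [-0.8,0.47,0],
  [-0.8,0.47,0],
  [-0.8,0.47,0],
  [-0.8,0.47,0],
  [-0.8,0.47,0],
  [-0.8,0.47,0],
  [-0.8,0.47,0],
  [-0.8,0.47,0],
  [-0.8,0.47,0],
  [-0.8,0.47,0],
  [-0.8,0.47,0],
  [-0.8,0.47,0],
  [-0.8,0.47,0],
], claw=[-0.2,-0.2,-0.2,-0.2,-0.2,-0.2,-0.2,-0.2,-0.2,-0.2,-0.2,-0.2,-0.2,-0.2,-0.2,-0.2,-0.2,-0.2,-0.2,-0.2], yaw=[0,0,0,0,0,0,0,0,0,0,0,0,0,0,0,0,0,0,0,0])

```text
t: 3.5
tcp_pos: [0.4305, 0.1595, 0.2577]
orientation: [180.0, -0.0, 80.5]
contact_force: [0.1, -0.4, 0.1]
opening: 0.0526
grip_force: 0.0
```

Call:
play_rows([
  [-0.8,0.47,0],
  [-0.8,0.47,0],
  [-0.8,0.47,0],
  [-0.8,0.47,0],
  [-0.8,0.47,0],
  [-0.8,0.47,0],
  [-0.8,0.47,0],
  [-0.8,0.47,0],
  [-0.8,0.47,0],
  [-0.8,0.47,0],
  [-0.8,0.47,0],
  [-0.8,0.47,0],
  [-0.8,0.47,0],
  [-0.8,0.47,0],
  [-0.8,0.47,0],
  [-0.8,0.47,0],
  [-0.8,0.47,0],
  [-0.8,0.47,0],
  [0,0,0],
  [0,0,0],
], claw=[-0.2,-0.2,-0.2,-0.2,-0.2,-0.2,-0.2,-0.2,-0.2,-0.2,-0.2,-0.2,-0.2,-0.2,-0.2,-0.2,-0.2,-0.2,-0.2,-0.2], yaw=[0,0,0,0,0,0,0,0,0,0,0,0,0,0,0,0,0,0,0,0])

```text
t: 5.17
tcp_pos: [0.5791, -0.2306, 0.2573]
orientation: [-180.0, 0.0, 80.4]
contact_force: [-0.5, 0.0, 0.4]
opening: 0.0531
grip_force: 0.0
```

Call:
play_rows([
  [-0.7,0.505,0],
  [-0.7,0.505,0],
  [0,0,0.8],
  [0,0,0.8],
  [0,0,0.8],
  [0,0,0.8],
  [0,0,0.8],
  [0,0,0.8],
  [0,0,0.8],
  [0,0,0.8],
  [0,0,0.8],
  [0,0,0.8],
  [0,0,0.49],
  [0,0,0],
], claw=[-0.2,-0.2,-0.2,-0.2,-0.2,-0.2,-0.2,-0.2,-0.2,-0.2,-0.2,-0.2,-0.2,-0.2], yaw=[0,0,0,0,0,0,0,0,0,0,0,0,0,0])

```text
t: 6.33
tcp_pos: [0.597, -0.2657, 0.0426]
orientation: [-179.7, -0.1, 80.6]
contact_force: [-0.5, 0.5, -0.6]
opening: 0.0531
grip_force: 0.0
```

Call:
play_rows([
  [0,0,0],
  [0,0,0],
  [0,0,0],
  [0,0,0],
  [0,0,0],
  [0,0,0],
  [0,0,0],
  [0,0,0],
  [0,0,0],
  [0,0,0],
  [0,0,0],
  [0,0,0],
], claw=[0.0,0.2,0.3,0.36,0.4,0.44,0.5,0.6,0.8,1,1,1], yaw=[0,0,0,0,0,0,0,0,0,0,0,0])

```text
t: 7.33
tcp_pos: [0.5988, -0.2682, 0.0455]
orientation: [180.0, 0.0, 80.5]
contact_force: [0.7, -1.4, 2.6]
opening: 0.0201
grip_force: 25.0
```

Call:
play_rows([
  [0,0,-0.2],
  [0,0,-0.4],
  [0,0,-0.5],
  [0,0,-0.5],
  [0,0,-0.5],
  [0,0,-0.5],
  [0,0,-0.5],
  [0,0,-0.5],
  [0,0,-0.4],
  [0,0,0],
], claw=[1,1,1,1,1,1,1,1,1,1], yaw=[0,0,0,0,0,0,0,0,0,0], squeeze=30)

```text
t: 8.17
tcp_pos: [0.5997, -0.2688, 0.1479]
orientation: [179.8, 0.0, 80.5]
contact_force: [1.0, -0.4, -0.0]
opening: 0.0205
grip_force: 30.0
```

Call:
play_rows([
  [0.4,-0.2,0],
  [0.79,-0.4,0],
  [0.79,-0.4,0],
  [0.79,-0.4,0],
  [0.79,-0.4,0],
  [0.79,-0.4,0],
  [0.79,-0.4,0],
  [0.79,-0.4,0],
  [0.79,-0.4,0],
  [0.79,-0.4,0],
  [0.79,-0.4,0],
  [0.79,-0.4,0],
  [0.39,-0.2,0],
  [0,0,0],
  [0,0,0],
], claw=[1,1,1,1,1,1,1,1,1,1,1,1,1,1,1], yaw=[0,0,0,0,0,0,0,0,0,0,0,0,0,0,0])

```text
t: 9.42
tcp_pos: [0.5189, -0.0145, 0.145]
orientation: [-180.0, 0.0, 80.6]
contact_force: [-0.2, -0.6, -0.4]
opening: 0.0202
grip_force: 30.0
```

```bash
python3 - <<'E'
from h import *
print({k:np.round(v,4) for k,v in ctrl.read_state().items() if k in('tcp_pos','contact_force','moment','orientation','opening','grip_force')})
t=avg('top',4);s=avg('side',4);np.save('t1.npy',t);np.save('s1.npy',s)
v=np.hstack([cv2.resize(x[a:a+75,b:b+75,::-1].clip(0,255).astype(np.uint8),(390,390),interpolation=cv2.INTER_CUBIC) for x,a,b in((t,165,190),(s,140,195))])
cv2.imwrite('pics/held.png',v)
E
```

```text
{'tcp_pos': array([ 0.5189, -0.0145,  0.145 ]), 'orientation': array([-1.799849e+02,  2.710000e-02,  8.057150e+01]), 'contact_force': array([-0.2226, -0.6276, -0.4003]), 'moment': array([-0.1611,  0.023 ,  0.052 ]), 'grip_force': np.float64(29.9958), 'opening': np.float64(0.0202)}
```

View pics/held.png

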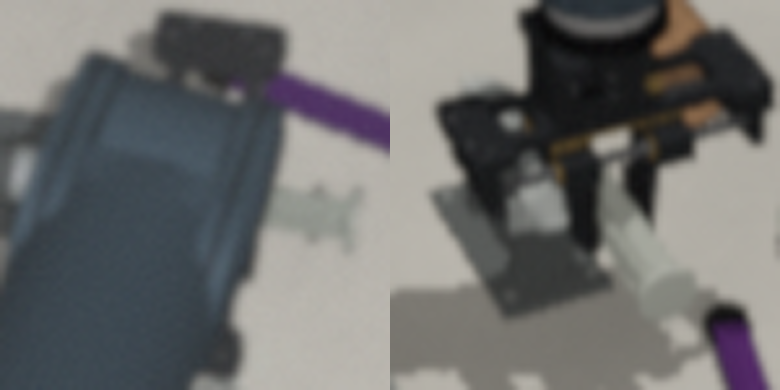

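```bash
python3 - <<'E'
from h import *
e=np.array([.5056,-.0946,.145]); print(proj('top',e),proj('side',e),tri((257,206.8),(248.4,195.6)))
i=np.load('t1.npy')
# stem centre line behind the hand, per column: brightness is slightly darker than table -> edges
g=cv2.GaussianBlur(up(i.mean(2),244,264,190,225,8),(0,0),4)
np.set_printoptions(linewidth=250)
print(g[4::8,4::16].round().astype(int).T)
s=np.load('s1.npy').mean(2); print(s[182:212,236:262].round().astype(int))
E
```

```text
[[256.56383579 206.35154466]] [[247.51815016 194.9011183 ]] (array([ 0.50555664, -0.09664367,  0.14364894]), np.float64(0.00301367037383741))
[[120 123 128 134 141 150 157 162 166 168 160 149 146 146 146 145 144 145 152 162 171 175 176 177 177 177 177 177 177 177 177 178 179 179 179]
 [174 174 175 175 175 176 177 177 177 176 171 160 152 149 148 147 145 144 149 158 169 174 175 175 175 176 175 176 176 176 176 178 179 180 180]
 [180 180 180 179 178 177 178 178 177 177 173 164 153 149 148 147 145 144 146 150 157 164 170 173 174 175 176 176 176 177 178 180 180 180 180]
 [173 178 180 179 179 179 179 178 177 172 161 148 143 146 148 147 145 145 144 143 146 156 168 175 176 177 177 177 178 179 179 179 179 178 179]
 [159 172 178 179 179 180 179 179 178 173 164 154 148 147 147 147 146 147 147 150 158 167 174 177 178 178 178 178 177 178 179 178 178 178 179]
 [137 161 176 179 179 179 179 179 178 177 175 171 163 154 150 149 149 146 145 147 156 166 171 174 176 177 177 177 179 178 178 178 179 180 181]
 [118 146 167 175 177 178 177 178 177 177 174 170 162 153 149 149 148 147 146 146 150 154 156 162 17
[... 2983 characters left out ...]
 127 150 164 168 168 162 136 108  74  52  63  68  71  72]
 [115 115 115 116 116 116 116 117 117 117 118 117 126 144 148 148 147 143 128 116  97  70  65  69  72  73]
 [116 116 116 117 116 117 117 117 118 117 118 118 123 134 129 126 126 126 125 128 121  91  69  69  72  73]
 [116 117 117 118 117 117 117 118 118 118 118 118 120 123 121 122 128 133 142 153 149 112  75  70  71  72]
 [116 117 117 118 117 117 118 118 118 119 118 118 118 119 122 135 152 159 164 171 165 128  83  69  71  70]
 [117 118 118 118 119 118 119 119 119 119 119 118 119 120 129 154 170 174 175 176 170 139  96  70  69  71]
 [118 118 118 119 119 121 127 131 129 122 120 120 122 128 142 165 175 177 177 177 174 156 113  74  69  71]]
```

The plunger is held straight and level: disc triangulated at (0.506,-0.097,0.144), expected (0.506,-0.095,0.145). I lower to the barrel height and approach.

Call:
play_rows([
  [0,0,0.3],
  [0,0,0.4],
  [0,0,0.5],
  [0,0,0.5],
  [0,0,0.4],
  [0,0,0.28],
  [0.1,0,0],
  [0.2,0,0],
  [0.2,0,0],
  [0.1,0,0],
  [0,0,0],
  [0,0,0],
], claw=[1,1,1,1,1,1,1,1,1,1,1,1], yaw=[0,0,0,0,0,0,0,0,0,0,0,0])

```text
t: 10.82
tcp_pos: [0.522, 0.0007, 0.0861]
orientation: [180.0, -0.0, 80.6]
contact_force: [0.4, 0.3, -1.2]
opening: 0.0201
grip_force: 30.0
```

Call:
play_rows([
  [0.1,0,0],
  [0.1,0,0],
  [0.08,0,0],
  [0,0,0],
], claw=[1,1,1,1], yaw=[0,0,0,0])

```text
t: 11.15
tcp_pos: [0.5229, 0.0078, 0.0857]
orientation: [180.0, -0.0, 80.5]
contact_force: [0.2, -0.3, -0.6]
opening: 0.0198
grip_force: 30.0
```

Call:
play_rows([
  [0.04,0,0],
  [0.04,0,0],
  [0.04,0,0],
  [0.04,0,0],
  [0,0,0],
  [0,0,0],
], claw=[1,1,1,1,1,1], yaw=[0,0,0,0,0,0])

```text
t: 11.65
tcp_pos: [0.5235, 0.0111, 0.0857]
orientation: [180.0, 0.0, 80.5]
contact_force: [1.2, -0.8, -0.4]
opening: 0.0199
grip_force: 30.0
```

Call:
play_rows([
  [0.04,0,0],
  [0.04,0,0],
  [0,0,0],
  [0,0,0],
], claw=[1,1,1,1], yaw=[0,0,0,0])

```text
t: 11.98
tcp_pos: [0.5236, 0.0122, 0.0856]
orientation: [-180.0, 0.1, 80.5]
contact_force: [-0.9, -4.8, -0.7]
opening: 0.0202
grip_force: 30.0
```

Call:
play_rows([
  [0.04,0,0],
  [0.04,0,0],
  [0,0,0],
  [0,0,0],
], claw=[1,1,1,1], yaw=[0,0,0,0])

```text
t: 12.32
tcp_pos: [0.5241, 0.015, 0.0857]
orientation: [-180.0, 0.0, 80.5]
contact_force: [0.7, -4.1, -2.1]
opening: 0.0201
grip_force: 30.0
```

Call:
play_rows([
  [0.05,0,0],
  [0.05,0,0],
  [0.05,0,0],
  [0,0,0],
  [0,0,0],
], claw=[1,1,1,1,1], yaw=[0,0,0,0,0])

```text
t: 12.73
tcp_pos: [0.5248, 0.0192, 0.0857]
orientation: [180.0, -0.0, 80.5]
contact_force: [-0.5, -3.3, -0.6]
opening: 0.0201
grip_force: 30.0
```

Call:
play_rows([
  [0.05,0,0],
  [0.05,0,0],
  [0.05,0,0],
  [0,0,0],
  [0,0,0],
], claw=[1,1,1,1,1], yaw=[0,0,0,0,0])

```text
t: 13.15
tcp_pos: [0.5252, 0.0216, 0.0856]
orientation: [180.0, 0.1, 80.5]
contact_force: [-0.8, -6.6, -1.8]
opening: 0.0203
grip_force: 30.0
```

Call:
play_rows([
  [0.06,0,0],
  [0.06,0,0],
  [0.06,0,0],
  [0.06,0,0],
  [0.06,0,0],
  [0.06,0,0],
  [0.06,0,0],
  [0.06,0,0],
  [0,0,0],
  [0,0,0],
], claw=[1,1,1,1,1,1,1,1,1,1], yaw=[0,0,0,0,0,0,0,0,0,0])

```text
t: 13.98
tcp_pos: [0.527, 0.0324, 0.0855]
orientation: [-180.0, 0.1, 80.4]
contact_force: [-0.9, -8.9, -2.0]
opening: 0.0205
grip_force: 30.0
```

```bash
python3 - <<'E'
from h import *
s=ctrl.read_state(); T=s['tcp_pos']; print(s['contact_force'],s['moment'],T)
t=avg('top',4);sd=avg('side',4)
a=np.array([.1635,.9866,0]); D=T-.0815*a
pt,ps=proj('top',D)[0],proj('side',D)[0]; print(pt,ps)
k=5.2
def mark(x,p,b,a0):
    c=cv2.resize(x[a0:a0+75,b:b+75,::-1].clip(0,255).astype(np.uint8),(390,390),interpolation=cv2.INTER_CUBIC)
    cv2.drawMarker(c,tuple(int(v) for v in ((p-[b,a0]+.5)*k)),(0,0,255),0,10,1); return c
cv2.imwrite('pics/ins.png',np.hstack([mark(t,pt,190,165),mark(sd,ps,190,150)]))
E
```

```text
[-0.91842886 -8.90194696 -1.97007785] [-1.85578485  0.28732724  0.00565385] [0.52696142 0.03241275 0.08551441]
[241.21865814 204.38935395] [241.6274133  200.66607584]
```

View pics/ins.png

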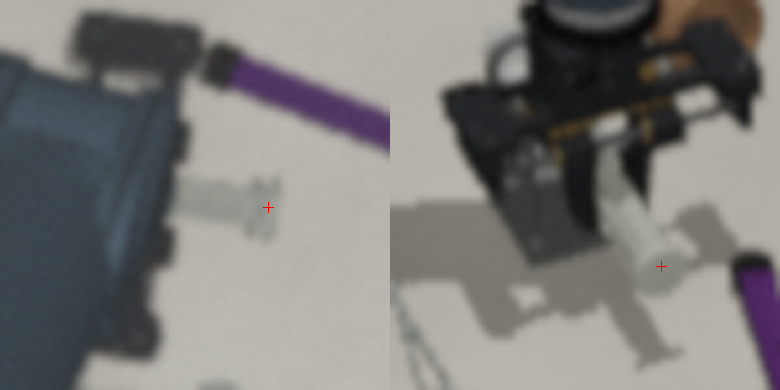

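The disc sits where expected in both views (crosses on the disc), so there is no slip and the seal is about 22 mm in with ~9 N drag. I push on to ~45 mm.

Call:
play_rows([
  [0.06,0,0],
  [0.06,0,0],
  [0.06,0,0],
  [0.06,0,0],
  [0.06,0,0],
  [0.06,0,0],
  [0.06,0,0],
  [0.06,0,0],
  [0.06,0,0],
  [0.06,0,0],
  [0.06,0,0],
  [0.06,0,0],
  [0.06,0,0],
  [0.06,0,0],
  [0.06,0,0],
  [0,0,0],
  [0,0,0],
  [0,0,0],
  [0,0,0],
], claw=[1,1,1,1,1,1,1,1,1,1,1,1,1,1,1,1,1,1,1], yaw=[0,0,0,0,0,0,0,0,0,0,0,0,0,0,0,0,0,0,0])

```text
t: 15.97
tcp_pos: [0.5306, 0.0545, 0.0855]
orientation: [-180.0, 0.1, 80.4]
contact_force: [-0.6, -8.9, -1.9]
opening: 0.0201
grip_force: 30.0
```

Call:
play_rows([
  [0,0,0],
  [0,0,0],
  [0,0,0],
  [0,0,0],
  [0,0,0],
  [0,0,0],
  [0,0,0],
  [0,0,0],
  [-0.25,0,0],
  [-0.5,0,0],
  [-0.5,0,0],
  [-0.5,0,0],
  [-0.5,0,0],
  [-0.5,0,0],
  [-0.4,0,0],
  [-0.1,0,0],
  [0,0,0],
  [0,0,0],
], claw=[0.4,0.2,0,-0.2,-0.35,-0.35,-0.35,-0.35,-0.35,-0.35,-0.35,-0.35,-0.35,-0.35,-0.35,-0.35,-0.35,-0.35], yaw=[0,0,0,0,0,0,0,0,0,0,0,0,0,0,0,0,0,0])

```text
t: 17.47
tcp_pos: [0.5178, -0.0234, 0.0856]
orientation: [-180.0, -0.0, 80.5]
contact_force: [-0.6, 0.4, 0.0]
opening: 0.0595
grip_force: 0.0
```

```bash
python3 - <<'E'
from h import *
s=ctrl.read_state(); T=s['tcp_pos']; print(s['contact_force'],T,s['opening'])
t=avg('top',4);sd=avg('side',4)
a=np.array([.1635,.9866,0]); D=np.array([.5306,.0545,.0845])-.0812*a; print(D)
pt,ps=proj('top',D)[0],proj('side',D)[0]; print(pt,ps)
k=5.2
def mark(x,p,b,a0):
    c=cv2.resize(x[a0:a0+75,b:b+75,::-1].clip(0,255).astype(np.uint8),(390,390),interpolation=cv2.INTER_CUBIC)
    cv2.drawMarker(c,tuple(int(v) for v in ((p-[b,a0]+.5)*k)),(0,0,255),0,10,1); return c
cv2.imwrite('pics/rel.png',np.hstack([mark(t,pt,190,165),mark(sd,ps,190,150)]))
E
```

```text
[-0.62237701  0.423056    0.0160179 ] [ 0.51776262 -0.02339127  0.08564386] 0.059529464884316464
[ 0.5173238  -0.02561192  0.0845    ]
[233.82678624 203.35922783] [238.73613191 196.71589663]
```

View pics/rel.png

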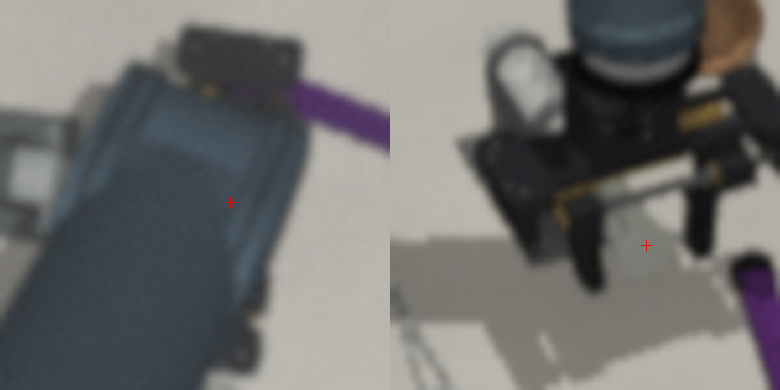

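The disc is visible between the open fingers and the cross lies on it. I centre on it and grip.

Call:
play_rows([
  [-0.1,0,0.08],
  [0,0,0],
  [0,0,0],
  [0,0,0],
  [0,0,0],
  [0,0,0],
  [0,0,0],
  [0,0,0],
  [0,0,0],
  [0,0,0],
  [0,0,0],
  [0,0,0],
], claw=[-0.35,-0.2,-0.1,0,0.1,0.2,0.4,0.6,0.8,1,1,1], yaw=[0,0,0,0,0,0,0,0,0,0,0,0], squeeze=25)

```text
t: 18.87
tcp_pos: [0.5172, -0.0262, 0.0837]
orientation: [180.0, 0.0, 80.5]
contact_force: [-1.2, -0.2, -0.6]
opening: 0.0359
grip_force: 24.9
```

Call:
play_rows([
  [0.04,0,0],
  [0.08,0,0],
  [0.08,0,0],
  [0.08,0,0],
  [0.08,0,0],
  [0.08,0,0],
  [0.08,0,0],
  [0.08,0,0],
  [0.08,0,0],
  [0.08,0,0],
  [0.08,0,0],
  [0.08,0,0],
  [0.08,0,0],
  [0.08,0,0],
  [0.08,0,0],
  [0.08,0,0],
  [0.08,0,0],
  [0.08,0,0],
  [0,0,0],
  [0,0,0],
], claw=[1,1,1,1,1,1,1,1,1,1,1,1,1,1,1,1,1,1,1,1], yaw=[0,0,0,0,0,0,0,0,0,0,0,0,0,0,0,0,0,0,0,0])

```text
t: 20.53
tcp_pos: [0.5222, 0.0054, 0.0835]
orientation: [-180.0, 0.2, 80.4]
contact_force: [-1.5, -7.9, 0.1]
opening: 0.036
grip_force: 24.9
```

Call:
play_rows([
  [0.08,0,0],
  [0.08,0,0],
  [0.08,0,0],
  [0.08,0,0],
  [0.08,0,0],
  [0.08,0,0],
  [0.08,0,0],
  [0.08,0,0],
  [0.08,0,0],
  [0.08,0,0],
  [0.08,0,0],
  [0.08,0,0],
  [0.08,0,0],
  [0.08,0,0],
  [0.08,0,0],
  [0.08,0,0],
  [0.08,0,0],
  [0.08,0,0],
  [0,0,0],
  [0,0,0],
], claw=[1,1,1,1,1,1,1,1,1,1,1,1,1,1,1,1,1,1,1,1], yaw=[0,0,0,0,0,0,0,0,0,0,0,0,0,0,0,0,0,0,0,0])

```text
t: 22.2
tcp_pos: [0.5282, 0.0407, 0.0834]
orientation: [-180.0, 0.2, 80.4]
contact_force: [-1.3, -8.7, -0.6]
opening: 0.0358
grip_force: 24.9
```

Call:
play_rows([
  [0.04,0,0],
  [0.04,0,0],
  [0.04,0,0],
  [0.04,0,0],
  [0.04,0,0],
  [0.04,0,0],
  [0.04,0,0],
  [0.04,0,0],
  [0.04,0,0],
  [0.04,0,0],
  [0.04,0,0],
  [0,0,0],
  [0,0,0],
], claw=[1,1,1,1,1,1,1,1,1,1,1,1,1], yaw=[0,0,0,0,0,0,0,0,0,0,0,0,0])

```text
t: 23.28
tcp_pos: [0.53, 0.0512, 0.0835]
orientation: [-180.0, 0.2, 80.4]
contact_force: [-2.1, -8.3, 0.0]
opening: 0.036
grip_force: 24.9
```

Call:
play_rows([
  [0.02,0,0],
  [0.02,0,0],
  [0.02,0,0],
  [0.02,0,0],
  [0,0,0],
], claw=[1,1,1,1,1], yaw=[0,0,0,0,0])

```text
t: 23.7
tcp_pos: [0.5303, 0.0531, 0.0834]
orientation: [-180.0, 0.2, 80.3]
contact_force: [-1.4, -10.2, -0.1]
opening: 0.0358
grip_force: 24.9
```

Call:
play_rows([
  [0.02,0,0],
  [0.02,0,0],
  [0.02,0,0],
  [0,0,0],
  [0,0,0],
], claw=[1,1,1,1,1], yaw=[0,0,0,0,0])

```text
t: 24.12
tcp_pos: [0.5306, 0.0545, 0.0835]
orientation: [-180.0, 0.2, 80.3]
contact_force: [-1.6, -8.8, 0.1]
opening: 0.036
grip_force: 24.9
```

Call:
play_rows([
  [0.02,0,0],
  [0.02,0,0],
  [0,0,0],
  [0,0,0],
], claw=[1,1,1,1], yaw=[0,0,0,0])

```text
t: 24.45
tcp_pos: [0.5307, 0.0554, 0.0834]
orientation: [-180.0, 0.3, 80.3]
contact_force: [-2.2, -9.2, 1.3]
opening: 0.0357
grip_force: 24.9
```

Call:
play_rows([
  [0.02,0,0],
  [0.02,0,0],
  [0,0,0],
  [0,0,0],
], claw=[1,1,1,1], yaw=[0,0,0,0])

```text
t: 24.78
tcp_pos: [0.5307, 0.0554, 0.0834]
orientation: [-180.0, 0.3, 80.3]
contact_force: [-2.3, -11.8, 1.2]
opening: 0.0359
grip_force: 24.9
```

Call:
play_rows([
  [0.02,0,0],
  [0,0,0],
  [0,0,0],
], claw=[1,1,1], yaw=[0,0,0])

```text
t: 25.03
tcp_pos: [0.5307, 0.0554, 0.0834]
orientation: [-180.0, 0.3, 80.3]
contact_force: [-2.4, -13.5, 0.3]
opening: 0.0361
grip_force: 24.8
```

Call:
play_rows([
  [0.02,0,0],
  [0,0,0],
  [0,0,0],
], claw=[1,1,1], yaw=[0,0,0])

```text
t: 25.28
tcp_pos: [0.5308, 0.0555, 0.0834]
orientation: [-180.0, 0.4, 80.3]
contact_force: [-2.4, -13.3, 1.5]
opening: 0.0363
grip_force: 24.8
```

Call:
play_rows([
  [0.03,0,0],
  [0.03,0,0],
  [0.02,0,0],
  [0,0,0],
  [0,0,0],
], claw=[1,1,1,1,1], yaw=[0,0,0,0,0])

```text
t: 25.7
tcp_pos: [0.5307, 0.0556, 0.0834]
orientation: [-180.0, 0.5, 80.2]
contact_force: [-3.5, -17.5, 1.5]
opening: 0.0361
grip_force: 24.8
```

Call:
play_rows([
  [0.03,0,0],
  [0.03,0,0],
  [0.02,0,0],
  [0,0,0],
  [0,0,0],
], claw=[1,1,1,1,1], yaw=[0,0,0,0,0])

```text
t: 26.12
tcp_pos: [0.5308, 0.0557, 0.0833]
orientation: [-180.0, 0.6, 80.1]
contact_force: [-3.4, -22.5, 1.1]
opening: 0.0362
grip_force: 24.8
```

The wall is reached: the tool stands still while the force rises to 22 N. I relax, open and withdraw.

Call:
play_rows([
  [-0.08,0,0],
  [-0.08,0,0],
  [-0.04,0,0],
  [0,0,0],
  [0,0,0],
  [0,0,0],
  [0,0,0],
  [0,0,0],
  [0,0,0],
  [0,0,0],
  [0,0,0],
  [0,0,0],
], claw=[1,1,1,0.4,0.2,0,-0.2,-0.4,-0.5,-0.5,-0.5,-0.5], yaw=[0,0,0,0,0,0,0,0,0,0,0,0])

```text
t: 27.12
tcp_pos: [0.5318, 0.0604, 0.0837]
orientation: [180.0, -0.0, 80.5]
contact_force: [0.2, 0.3, 0.1]
opening: 0.0663
grip_force: 0.0
```

Call:
play_rows([
  [-0.3,0,0],
  [-0.5,0,0],
  [-0.5,0,0],
  [-0.5,0,0],
  [-0.5,0,0],
  [-0.5,0,0],
  [-0.5,0,-0.5],
  [-0.5,0,-0.8],
  [-0.5,0,-0.8],
  [-0.5,0,-0.8],
  [-0.5,0,-0.8],
  [-0.5,0,-0.8],
  [-0.5,0,0],
  [-0.5,0,0],
  [-0.5,0,0],
  [-0.5,0,0],
  [0,0,0],
  [0,0,0],
], claw=[-0.5,-0.5,-0.5,-0.5,-0.5,-0.5,-0.5,-0.5,-0.5,-0.5,-0.5,-0.5,-0.5,-0.5,-0.5,-0.5,-0.5,-0.5], yaw=[0,0,0,0,0,0,0,0,0,0,0,0,0,0,0,0,0,0])

```text
t: 28.62
tcp_pos: [0.4992, -0.1331, 0.1968]
orientation: [180.0, -0.0, 80.4]
contact_force: [0.5, 0.3, -0.2]
opening: 0.066
grip_force: 0.0
```

```bash
python3 - <<'E'
from h import *
t=avg('top',6);sd=avg('side',6); print(ctrl.read_state()['contact_force'],ctrl.read_state()['t'])
k=5.2
a=np.array([.1625,.9867,0]); m=np.array([.5343,.0803,.083])
def mark(x,n,b,a0):
    c=cv2.resize(x[a0:a0+75,b:b+75,::-1].clip(0,255).astype(np.uint8),(390,390),interpolation=cv2.INTER_CUBIC)
    for s in(.0225,):
        p=proj(n,m-s*a)[0]; cv2.drawMarker(c,tuple(int(v) for v in ((p-[b,a0]+.5)*k)),(0,0,255),0,10,1)
    return c
cv2.imwrite('pics/end.png',np.hstack([mark(t,'top',155,160),mark(sd,'side',185,140)]))
P=np.array([m+[0,0,.002]-s*a for s in np.arange(-.14,.06,.002)]);px=proj('top',P).astype(np.float32)
v=cv2.remap(t.mean(2).astype(np.float32),px[:,:1],px[:,1:],cv2.INTER_CUBIC).ravel()
print([(int(round(s*1e3)),int(y)) for s,y in zip(np.arange(-.14,.06,.002),v)])
E
```

```text
[-0.25711708  0.10986684 -0.55442499] 29.2167
[(-140, 157), (-138, 158), (-136, 158), (-134, 158), (-132, 152), (-130, 144), (-128, 138), (-126, 133), (-124, 129), (-122, 126), (-120, 119), (-118, 109), (-116, 102), (-114, 97), (-112, 95), (-110, 94), (-108, 98), (-106, 106), (-104, 120), (-102, 134), (-100, 142), (-98, 148), (-96, 150), (-94, 153), (-92, 155), (-90, 155), (-88, 154), (-86, 152), (-84, 153), (-82, 153), (-80, 153), (-78, 151), (-76, 148), (-74, 147), (-72, 150), (-70, 153), (-68, 154), (-66, 151), (-64, 149), (-62, 150), (-60, 151), (-58, 152), (-56, 150), (-54, 149), (-52, 150), (-50, 152), (-48, 152), (-46, 149), (-44, 146), (-42, 145), (-40, 145), (-38, 143), (-36, 133), (-34, 120), (-32, 107), (-30, 96), (-28, 93), (-26, 94), (-24, 105), (-22, 120), (-20, 137), (-18, 149), (-16, 155), (-14, 158), (-12, 158), (-10, 158), (-8, 158), (-6, 158), (-4, 159), (-2, 159), (0, 157), (2, 154), (4, 150), (6, 150), (8, 147), (10, 143), (12, 142), (14, 143), (16, 145), (18, 145), (20, 148), (22, 151), (24, 154), (26, 149), (28, 141), (30, 142), (32, 150), (34, 160), (36, 168), (38, 172), (40, 172), (42, 172), (44, 171), (46, 171), (48, 171), (50, 173), (52, 173), (54, 173), (56, 173), (58, 173)]
```

View pics/end.png

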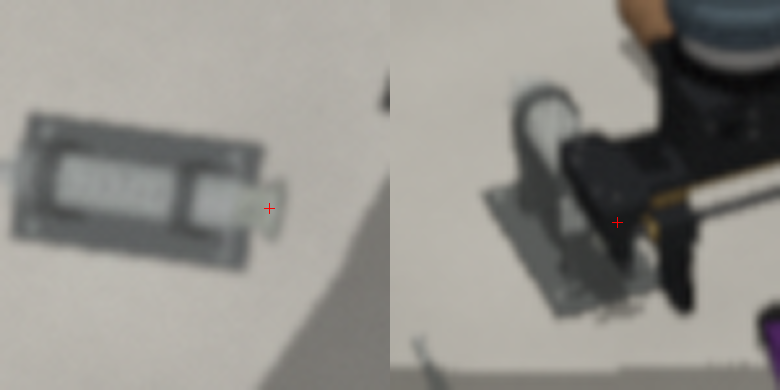

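The disc looks to be 2–4 mm further out than home in the top view. I move the arm aside and compare with the empty barrel.

Call:
play_rows([
  [-0.8,0,0],
  [-0.8,0,0],
  [-0.8,0,0],
  [-0.8,0,0],
  [-0.8,0,0],
  [-0.8,0,0],
  [-0.8,0,0],
  [-0.8,0,0],
  [0,0,0],
  [0,0,0],
], claw=[-0.5,-0.5,-0.5,-0.5,-0.5,-0.5,-0.5,-0.5,-0.5,-0.5], yaw=[0,0,0,0,0,0,0,0,0,0])

```text
t: 30.05
tcp_pos: [0.4727, -0.2909, 0.1961]
orientation: [-180.0, 0.0, 80.4]
contact_force: [0.4, 0.9, 0.5]
opening: 0.0659
grip_force: 0.0
```

```bash
cat > prof.py <<'E'
from h import *
t=avg('top',6);sd=avg('side',6);np.save('t2.npy',t);np.save('s2.npy',sd)
a=np.array([.1625,.9867,0]); m=np.array([.5343,.0803,.085]); S=np.arange(-.04,.14,.002)
for n,A,B in(('top',np.load('t0.npy'),t),('side',np.load('s0.npy'),sd)):
    px=proj(n,np.array([m+s*a for s in S])).astype(np.float32)
    f=lambda x:cv2.remap(x.mean(2).astype(np.float32),px[:,:1],px[:,1:],cv2.INTER_CUBIC).ravel()
    print(n,[(int(round(s*1e3)),int(u),int(v)) for s,u,v in zip(S,f(A),f(B))])
# stem behind mouth and disc outline: casts
def mk(x,n,b,a0,k=7):
    c=cv2.resize(x[a0:a0+55,b:b+55,::-1].clip(0,255).astype(np.uint8),None,fx=k,fy=k,interpolation=cv2.INTER_CUBIC)
    n1=np.array([.9867,-.1625,0])
    for s0 in(-.020,-.025):
        th=np.linspace(0,2*np.pi,60); P=np.array([m+s0*a+.019*(np.cos(q)*n1+np.sin(q)*np.array([0,0,1])) for q in th])
        q=((proj(n,P)-[b,a0]+.5)*k).astype(int); cv2.polylines(c,[q],True,(0,0,255) if s0<-.022 else (0,200,0),1)
    return c
cv2.imwrite('pics/end2.png',np.hstack([mk(t,'top',160,168),mk(sd,'side',195,148)]))
E
python3 prof.py
```

```text
top [(-40, 158, 174), (-38, 158, 176), (-36, 158, 171), (-34, 158, 163), (-32, 158, 152), (-30, 158, 143), (-28, 158, 143), (-26, 158, 152), (-24, 158, 157), (-22, 156, 153), (-20, 155, 150), (-18, 147, 147), (-16, 136, 147), (-14, 116, 146), (-12, 102, 146), (-10, 100, 147), (-8, 109, 149), (-6, 127, 151), (-4, 140, 153), (-2, 151, 157), (0, 155, 160), (2, 156, 161), (4, 156, 161), (6, 156, 161), (8, 156, 161), (10, 155, 161), (12, 153, 160), (14, 154, 160), (16, 152, 157), (18, 146, 151), (20, 134, 140), (22, 116, 123), (24, 101, 108), (26, 89, 97), (28, 85, 95), (30, 89, 99), (32, 100, 109), (34, 114, 122), (36, 128, 134), (38, 139, 144), (40, 142, 147), (42, 143, 147), (44, 144, 148), (46, 146, 151), (48, 149, 154), (50, 150, 154), (52, 147, 151), (54, 146, 151), (56, 147, 152), (58, 149, 154), (60, 148, 154), (62, 147, 153), (64, 147, 152), (66, 149, 153), (68, 152, 155), (70, 151, 156), (72, 148, 153), (74, 145, 149), (76, 145, 149), (78, 146, 152), (80, 149, 155), (82, 150, 155), (84, 149, 153), (86, 147, 153), (88, 148, 155), (90, 150, 157), (92, 150, 157), (94, 148, 155), (9
[... 1150 characters left out ...]
(56, 129, 133), (58, 141, 144), (60, 149, 151), (62, 155, 157), (64, 159, 161), (66, 160, 163), (68, 160, 163), (70, 159, 162), (72, 159, 161), (74, 157, 159), (76, 154, 156), (78, 152, 154), (80, 152, 153), (82, 153, 154), (84, 156, 156), (86, 159, 158), (88, 162, 160), (90, 165, 161), (92, 167, 161), (94, 168, 161), (96, 167, 160), (98, 166, 159), (100, 164, 158), (102, 160, 157), (104, 157, 156), (106, 154, 155), (108, 150, 153), (110, 146, 150), (112, 144, 149), (114, 140, 144), (116, 131, 135), (118, 120, 123), (120, 110, 112), (122, 97, 100), (124, 89, 93), (126, 87, 92), (128, 90, 94), (130, 97, 100), (132, 105, 108), (134, 115, 117), (136, 128, 129), (138, 140, 142), (140, 147, 150)]
```

View pics/end2.png

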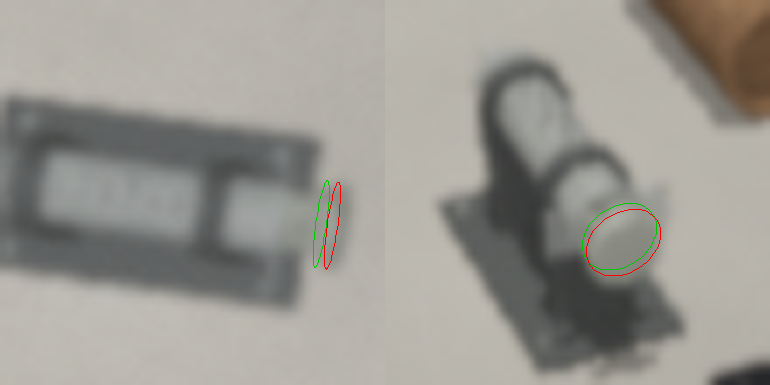

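The seal may be 2–3 mm short (camera and travel estimates), yet the arm stalled at 22 N. To rule out that the hand itself was blocked, I press again with shut fingers on the disc's back.

Call:
play_rows([
  [0.4,0,0],
  [0.8,0,0],
  [0.8,0,0],
  [0.8,0,0],
  [0.8,0,0],
  [0.8,0,0],
  [0.8,0,0],
  [0.8,0,0],
  [0.8,0,0],
  [0.8,0,0],
  [0.8,0,0],
  [0.8,0,0],
  [0.8,0,0],
  [0.8,0,0],
  [0.8,0,0],
  [0.65,0,0],
  [0,0,0],
  [0,0,0],
], claw=[0,0.5,1,1,1,1,1,1,1,1,1,1,1,1,1,1,1,1], yaw=[0,0,0,0,0,0,0,0,0,0,0,0,0,0,0,0,0,0], squeeze=10)

```text
t: 32.15
tcp_pos: [0.5234, 0.013, 0.1961]
orientation: [-180.0, 0.0, 80.6]
contact_force: [0.4, -1.7, 0.2]
opening: 0.0006
grip_force: 0.0
```

Call:
play_rows([
  [0,0,0.4],
  [0,0,0.6],
  [0,0,0.6],
  [0,0,0.6],
  [0,0,0.6],
  [0,0,0.6],
  [0,0,0.6],
  [0,0,0.6],
  [0,0,0],
  [0,0,0],
], claw=[1,1,1,1,1,1,1,1,1,1], yaw=[0,0,0,0,0,0,0,0,0,0])

```text
t: 32.98
tcp_pos: [0.5227, 0.0106, 0.0805]
orientation: [-179.9, 0.1, 80.4]
contact_force: [0.4, 0.8, 0.6]
opening: 0.0
grip_force: 0.0
```

Call:
play_rows([
  [0.1,0,0],
  [0.2,0,0],
  [0.2,0,0],
  [0.2,0,0],
  [0.2,0,0],
  [0.1,0,0],
  [0.1,0,0],
  [0,0,0],
  [0,0,0],
], claw=[1,1,1,1,1,1,1,1,1], yaw=[0,0,0,0,0,0,0,0,0])

```text
t: 33.73
tcp_pos: [0.5281, 0.0392, 0.0812]
orientation: [180.0, 0.0, 80.5]
contact_force: [-0.0, -0.2, -0.2]
opening: 0.0003
grip_force: 0.0
```

Call:
play_rows([
  [0.04,0,0],
  [0.04,0,0],
  [0.04,0,0],
  [0,0,0],
  [0,0,0],
], claw=[1,1,1,1,1], yaw=[0,0,0,0,0])

```text
t: 34.15
tcp_pos: [0.5286, 0.0419, 0.0812]
orientation: [180.0, 0.0, 80.5]
contact_force: [0.3, -1.4, 0.5]
opening: 0.0003
grip_force: 0.5
```

Call:
play_rows([
  [0.04,0,0],
  [0.04,0,0],
  [0,0,0],
  [0,0,0],
  [0,0,0],
], claw=[1,1,1,1,1], yaw=[0,0,0,0,0])

```text
t: 34.57
tcp_pos: [0.5286, 0.042, 0.0811]
orientation: [-180.0, 0.1, 80.4]
contact_force: [-0.6, -6.9, 0.0]
opening: 0.0006
grip_force: 3.1
```

Call:
play_rows([
  [0.04,0,0],
  [0.04,0,0],
  [0,0,0],
  [0,0,0],
  [0,0,0],
], claw=[1,1,1,1,1], yaw=[0,0,0,0,0])

```text
t: 34.98
tcp_pos: [0.5286, 0.042, 0.0811]
orientation: [-180.0, 0.3, 80.3]
contact_force: [-2.5, -11.0, 1.4]
opening: 0.0005
grip_force: 5.5
```

Call:
play_rows([
  [0.04,0,0],
  [0.04,0,0],
  [0,0,0],
  [0,0,0],
  [0,0,0],
], claw=[1,1,1,1,1], yaw=[0,0,0,0,0])

```text
t: 35.4
tcp_pos: [0.5286, 0.042, 0.0811]
orientation: [-180.0, 0.4, 80.2]
contact_force: [-3.4, -16.0, 2.2]
opening: 0.0003
grip_force: 7.8
```

Call:
play_rows([
  [0.04,0,0],
  [0.04,0,0],
  [0.04,0,0],
  [0,0,0],
  [0,0,0],
], claw=[1,1,1,1,1], yaw=[0,0,0,0,0])

```text
t: 35.82
tcp_pos: [0.5287, 0.0421, 0.0811]
orientation: [-180.0, 0.6, 80.1]
contact_force: [-3.7, -23.0, 2.7]
opening: 0.0006
grip_force: 11.4
```

It is rigid at 23 N with shut fingers too, well above the sliding drag of about 9 N, so it is against the end wall. I back off and hand in.

Call:
play_rows([
  [-0.2,0,0],
  [-0.4,0,0],
  [-0.5,0,0],
  [-0.5,0,0],
  [-0.5,0,0],
  [-0.5,0,0],
  [-0.5,0,0],
  [0,0,-0.5],
  [0,0,-0.8],
  [0,0,-0.8],
  [0,0,-0.8],
  [0,0,-0.5],
  [0,0,0],
  [0,0,0],
  [0,0,0],
  [0,0,0],
], claw=[1,1,1,1,1,1,1,1,1,1,1,1,1,1,1,1], yaw=[0,0,0,0,0,0,0,0,0,0,0,0,0,0,0,0])

```text
t: 37.15
tcp_pos: [0.5167, -0.0252, 0.1654]
orientation: [-179.9, 0.0, 80.5]
contact_force: [-0.1, 0.7, 0.0]
opening: 0.0002
grip_force: 0.0
```

```bash
python3 - <<'E'
from h import *
s=ctrl.read_state(); print(s['t'],s['tcp_pos'],s['contact_force'],np.abs(s['dq']).max())
print(ctrl.finish_job())
E
```

```text
37.15 [ 0.51672876 -0.02520149  0.16538967] [-0.14657764  0.70858337  0.0270667 ] 0.24553676099805444
the job is handed in; nothing more can be done
None
```

I put the large plunger into the barrel, re-gripped it by the thumb disc, pushed it until it stopped, let go and handed the job in at 37 s. No verdict came back. It held firm at 22–23 N against about 9 N sliding drag, so I take it as home, though camera and travel estimates put it 2–5 mm short, and I took no last picture of the bystanders.

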